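Open the ribbed filter box

TASK

Two grey filter boxes stand on the lab bench; open the one whose cover has three straight ribs so that its cartridge can be changed. Press its snap tab straight in, about flush with the deck, then push the released cover along its guides onto the rear deck until the filter well is fully uncovered, and leave it lying flat there. Only press and push: do not lift the cover, and leave the box with the round domed cover and everything else on the bench undisturbed.

Things in the scene. Friction and masses are not known exactly. Their poses are not given: they have to be found in the camera images.
- ribbed_box: Fixed grey filter box, 220 x 92 mm, flat deck 60 high. Origin: on the bench under the centre of the cover's seat. x: slide direction, from the front end (x -70 mm) to the rear end (+150); z up. Flat front ledge at deck height x -70 to -35. Guide walls 8 high above the deck at y +-40 to +-46, x -40 to 150; stop 6 high across the rear, x 144 to 150. The one to open.
- ribbed_cover: Loose white plastic cover, 0.08-0.17 kg: plate 70 (x) x 76 (y) x 8, upright lip 6 thick along its front edge, top 22 above the underside. Origin: centre of the underside; shut, it lies over the box's origin at height 60 (0 to 3 mm nearer the front), same axes. Three straight ribs 5 high across its top. Tab in: slides freely along +x; tab out: blocked.
- ribbed_lip (a point): On the ribbed cover: middle of the top front edge of its lip, (-35, 0, +22) mm in the cover's frame. The lip's upright front face, 76 wide and 22 high, is the place to push; under 2 N slides the cover.
- ribbed_well (a point): Centre of the ribbed box's filter well, a 54 x 54 mm opening in the deck, at deck height (60 mm above the box's origin); hidden under the shut cover.
- ribbed_tab (a joint): Ribbed box: travel of the snap tab (grey, black grip lines) in m: 0 = fully out (top 10 mm above the deck), 0.010 = in (top flush with the deck), 0.012 = its stop. Starts at 0 to 0.002. Pressing straight down takes 5 to 8 N all the way; it stays where it is pressed. It blocks the cover until it is past 0.006.
- ribbed_tab_top (a point): Ribbed box: Centre of the top of that tab, a flat pad 32 (along x) x 34 (y) mm, just beyond the cover's leading edge: 53 mm along +x from the box's origin, y = 0, 68 to 70 mm above the bench at the start.
- domed_box: Neighbouring fixed filter box, same size, axes and origin as the ribbed box, but with a domed cover. Leave alone.
- domed_cover: Cover of the neighbouring box: same plate and lip, but with one round dome (diameter 48, 11 high) on top. Must stay shut.
- domed_tab (a joint): Snap tab of the neighbouring box, same scale. Must stay out.
- beaker: Small glass beaker, diameter 42, 45 high, standing between the boxes near the front; origin at the centre of its underside. Bystander.
- spare_filter: Spare filter cartridge, paper with grey end caps, diameter 46, 40 high, standing between the boxes towards the back; origin at the centre of its underside. Bystander.
- amber_bottle: Amber glass bottle, diameter 66, 140 high, to the left; origin at the centre of its underside. Bystander.
- amber_jar: Amber glass jar, diameter 56, 80 high, to the right; origin at the centre of its underside. Bystander.
- dish: White porcelain dish, diameter 80, 22 high, front right; origin at the centre of its underside. Bystander.
- spatula: Steel spatula with a black handle, about 170 long, lying flat, front left. Bystander.
- wash_bottle: White plastic bottle, diameter 64, 130 high, to the right; origin at the centre of its underside. Bystander.
Mind the look-alikes: they are no part of the job. Leave any brown or yellow look-alike of the ribbed_cover alone.

How it is judged:
On the way, in this order (a step that is already met when the one before it is completed fails the run):
1. the ribbed box's snap tab is pressed in while the cover is still on its seat (value of joint ribbed_tab above 0.0075 m and x of ribbed_cover in the frame of ribbed_box below 0.02 m), for 0.2 s.
2. the ribbed cover is pushed onto the rear deck, clear of the well (x of ribbed_cover in the frame of ribbed_box between 0.064 and 0.115 m and y of ribbed_cover in the frame of ribbed_box between -0.006 and 0.006 m and z of ribbed_cover in the frame of ribbed_box between 0.057 and 0.064 m and angle between ribbed_cover's own z axis and vertical below 0.06 rad), for 0.2 s.
At the end, for the whole second after the job is handed in: Ribbed cover at rest, flat (0.06 rad) between the guides, origin 64 to 115 mm along +x from its box's origin (well uncovered), its tab in (over 7.5 mm); domed cover moved under 6 mm, its tab out (under 4 mm); bystanders within 20 mm of their starts (all of step 2 and value of joint ribbed_tab above 0.0075 m and linear speed of ribbed_cover below 0.01 m/s and distance of domed_cover from where it was at the start of the episode below 0.006 m and value of joint domed_tab below 0.004 m and distance of each of beaker, spare_filter, amber_bottle, amber_jar, dish, spatula, wash_bottle from where it was at the start of the episode below 0.02 m); the robot touches nothing.
It fails at once if the ribbed cover is lifted (origin over 10 mm above the deck) or tipped (over 0.25 rad) (z of ribbed_cover in the frame of ribbed_box above 0.07 m or angle between ribbed_cover's own z axis and vertical above 0.25 rad).
It fails at once if the domed cover moves over 6 mm or its tab is pressed over 4 mm (distance of domed_cover from where it was at the start of the episode above 0.006 m or value of joint domed_tab above 0.004 m).
It fails at once if a bystander is moved over 20 mm, lifted or knocked over (distance of any of beaker, spare_filter, amber_bottle, amber_jar, dish, spatula, wash_bottle from where it was at the start of the episode above 0.02 m or angle between any of beaker, spare_filter, amber_bottle, amber_jar, dish, spatula, wash_bottle's own z axis and vertical above 0.4 rad).
It also fails if it takes over 38 s, if anything falls off the work surface, if the arm or the gripper's body presses on something with over 40 N, if the wrist force passes 120 N, or if a joint passes its speed limit or range.

ROBOT

A 7-joint arm with a two-finger parallel gripper is mounted at the origin on the work surface. World frame = base frame: x ahead of the robot, y to its left, z up, the work surface at z = 0. Lengths are in m, angles in rad, forces in N, time in s.
With the tool pointing down it reaches from about 0.425 to 0.925 m from the base axis. Payload 6.8 kg.
Tool frame: the origin (TCP) lies at the very end of the fingers, on their centre line; the grasp point (between the pads) lies 19 mm behind it; z points along the fingers, y is the line along which they close (so a half turn about z gives the same grasp; the last joint's range is limited). The gripper opens to 85 mm and grips with 20 to 120 N. Pads are 22 mm wide; open, the fingers measure 114 mm over their backs; the gripper's body (76 mm by 85 mm) begins 54 mm behind the grasp point. The pads swing forward as they close: fully open they stand 13 mm farther back than shut.
Start: joints at [1.209, 0.477, 0.022, 1.555, -0.011, 1.109, -0.083], TCP at [0.169, -0.653, 0.231] pointing down, gripper open.
Joint ranges: [-2.96, 2.96], [-0.34, 2.1], [-1.41, 1.46], [0.24, 2.44], [-1.37, 4.51], [0.17, 1.92], [-2.96, 2.96]. Speed limits (rad/s): [2.39, 2.39, 3.14, 3.14, 3.14, 3.14, 3.14].

INTERFACE

Orientations are given as a unit quaternion [x, y, z, w].
In Python, from plant import arm, cams, hand_in gives the robot as it stands. The module is installed in compiled form; this text tells all that it offers.
- The arm moves only by the tool send_rows, never from a script. Its argument "increments" is a list that holds one entry, the list of rows, each a list of 5 numbers: the shift along the tool's x, y, z in m, then the turn about the tool's z in degrees, then the finger opening in m, from 0 to 0.0854. A call has 1 to 8 rows; each row shifts and turns the commanded pose from where the row before left it, along the tool's axes as they then stand; what a row does not reach is not made up. A row lasts 1/10 s, in which the tool goes at most 50 mm and 8.59 degrees, less where a joint would pass 70% of its speed; a pose out of reach is approached as far as the arm can. A call with a gripper value outside its range is refused whole. The fingers move at their own pace and stop on an object; "newtons" is the grip in N (left out, the last holds). Time passes only in rows, so rows that do not move let the fingers close. It gives the time, the measured TCP pose, the force, the opening and the grip force at its end, in the units of the state.
- arm.state(): the state, without advancing time (a new reading comes with each control period).
- cams.capture(name): name is "scene" or "top" or "wrist"; returns the picture (420x560x3 uint8, red, green, blue); there is no depth.
- cams.camera_model(name): a dict with "intrinsics" (3x3 intrinsics, pixels), "rvec" (rotation vector, rad) and "tvec" (3), from world to camera coordinates, as OpenCV has them; the wrist camera has in their place "hand_eye" (4x4, takes a point from camera to tool coordinates, whose origin is the TCP and whose axes are the flange's). Camera axes: x right, y down, z forward; pixel columns grow to the right and rows downward; lengths in m; the calibration is good to about 2 mm. A picture is of the moment at which its call begins: read the wrist's pose just before it. camera_model takes no time and is no camera call.
- hand_in(): hands the job in; it is judged then, once.
The state is a dict: "time_s": time; "qpos": joint angles; "qvel": joint speeds; "joint_efforts": joint torques, N m; "position": TCP position; "tcp_rot": TCP orientation; "contact_force": force on the tool from outside, world axes, zero at the start; "moment": the same for the moment, N m; "grip_width": opening from 0.0 (shut) to 1.0 (fully open); "finger_force": force on a finger pad.
Only numpy, scipy, OpenCV 4.12 (cv2) and the standard library are available. Lean on these libraries where they do the work, as an engineer would, in place of code of your own. Each camera call takes 0.05 s, during which the arm holds its last target. There are 200 camera calls.

## Working session

There is one attempt and no reset: what is moved stays moved. The work goes in short steps, Python scripts to look and compute and a tool call to move; the robot and the scene stay as the last step left them, time stands still between calls to the robot, and variables do not carry over. Pictures are saved under pics/ and viewed, at most 10 in all, crops included, and the job is handed in when it is done.

Besides the shell and the picture viewer there is one more tool, called after "Call:" by a JSON object that holds its "op" and its "data", one argument or row to a line. send_rows: Moves the arm, as the interface text tells. Its arguments: {"type":"object","properties":{"increments":{"type":"array","items":{"type":"array","items":{"type":"array","items":{"type":"number"}}}},"newtons":{"type":"number"}},"required":["increments"]}

```bash
mkdir -p pics; python3 - <<'E'
from plant import arm,cams
import cv2
s=arm.state();print(s['time_s'],s['position'],s['tcp_rot'],s['contact_force'],s['grip_width'])
for n in('scene','top'):
    im=cams.capture(n);cv2.imwrite(f'pics/{n}0.png',im[:,:,::-1]);print(n,cams.camera_model(n))
E
```

```text
0.0 [ 0.16933051 -0.65282105  0.23032215] [ 9.91958271e-01  1.26562114e-01 -1.79351571e-04 -8.87663383e-04] [ 0.97533307 -0.34996076 -0.18918501] 0.9962545438429206
scene {'intrinsics': array([[507.59197515,   0.        , 279.88635347],
       [  0.        , 507.59197515, 207.51545841],
       [  0.        ,   0.        ,   1.        ]]), 'rvec': array([ 1.5389053 ,  1.82005571, -0.92451172]), 'tvec': array([ 0.06561816, -0.25178349,  1.63914785])}
top {'intrinsics': array([[524.15270285,   0.        , 285.07585697],
       [  0.        , 524.15270285, 209.67191243],
       [  0.        ,   0.        ,   1.        ]]), 'rvec': array([ 2.14258584, -2.20470595,  0.10637282]), 'tvec': array([0.01401152, 0.52448499, 1.54311364])}
```

View pics/top0.png

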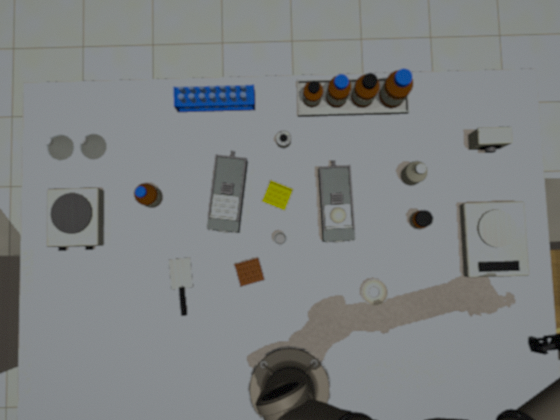

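View pics/scene0.png

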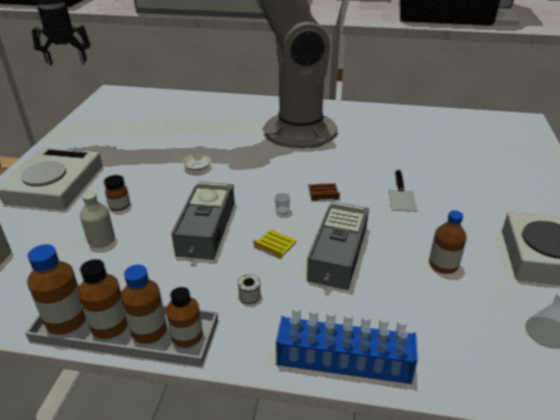

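The top view shows the ribbed box at about (228,193), with its cover at (225,207) and tab at (228,187). The domed box is at (337,203). I'll enlarge the ribbed box and measure its outline.

```bash
cat >h.py <<'E'
import numpy as np,cv2
from plant import arm,cams
def ray(n,uv,z):
    m=cams.camera_model(n);R=cv2.Rodrigues(m['rvec'])[0];c=-R.T@m['tvec']
    d=R.T@np.linalg.inv(m['intrinsics'])@np.array([uv[0],uv[1],1.]);return c+d*(z-c[2])/d[2]
def proj(n,p):
    m=cams.camera_model(n);return cv2.projectPoints(np.float64(p).reshape(-1,3),m['rvec'],m['tvec'],m['intrinsics'],None)[0][:,0]
E
python3 - <<'E'
from h import *
im=cv2.imread('pics/top0.png')
c=im[140:250,195:265]
hsv=cv2.cvtColor(im,cv2.COLOR_BGR2HSV)
g=cv2.cvtColor(im,cv2.COLOR_BGR2GRAY)
def cont(mask,off):
    cs=cv2.findContours(mask,cv2.RETR_EXTERNAL,cv2.CHAIN_APPROX_NONE)[0];k=max(cs,key=cv2.contourArea);return k.reshape(-1,2)+off
print(g[150:240:6,226],g[195,200:255:2])
k=cont(((c.max(2)<125)*255).astype(np.uint8),[195,140])
r=cv2.minAreaRect(k.astype(np.float32));b=cv2.boxPoints(r);print(r)
for p in b:print(p,ray('top',p,.06))
w=cont(((g[180:228,205:245]>135)*255).astype(np.uint8),[205,180]);rw=cv2.minAreaRect(w.astype(np.float32));print('cover',rw)
for p in cv2.boxPoints(rw):print(p,ray('top',p,.068))
cv2.imwrite('pics/c1.png',cv2.resize(c,None,fx=5,fy=5,interpolation=cv2.INTER_CUBIC))
E
```

```text
[141  96  97  98  97  98  69  86 135 139 128 134  97  98 141] [141 140 141 141 141 116  90 131 133 133 127 128 119 110 100  97 100 105
 100  97  88  58 113 143 140 141 141 140]
((227.47781372070312, 190.93856811523438), (34.2344856262207, 82.13939666748047), 6.709836959838867)
[205.67918 229.72696] [0.46925568 0.23205591 0.06      ]
[215.27644 148.15018] [0.70989925 0.20025319 0.06      ]
[249.27644 152.15018] [0.69504101 0.10002356 0.06      ]
[239.67918 233.72696] [0.45477267 0.13329106 0.06      ]
cover ((224.44058227539062, 206.59405517578125), (23.880891799926758, 20.99528694152832), 5.7105937004089355)
[211.51483 215.85147] [0.50863143 0.21334721 0.068     ]
[213.60394 194.96039] [0.56959365 0.20632245 0.068     ]
[237.36633 197.33664] [0.5606434  0.13719418 0.068     ]
[235.27722 218.22772] [0.49973811 0.14447932 0.068     ]
```

View pics/c1.png

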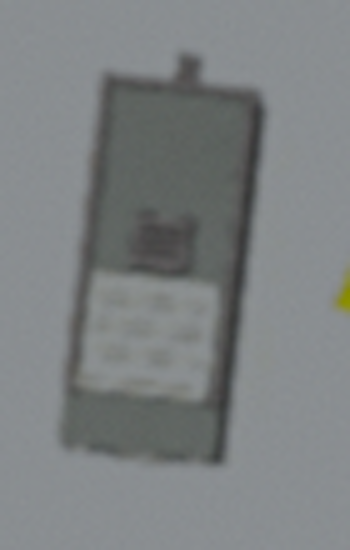

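The enlargement shows the three-ribbed cover with its tab at about (228,188). The slide direction is away from the robot, at a yaw of about -8°. I'll move there for a closer wrist view.

```bash
python3 - <<'E'
from h import *
for p in[(227.6,188)]:print('tab',ray('top',p,.069))
for p in[(216,155),(247.4,158.4),(207.6,229.4),(238.5,232)]:print(ray('top',p,.062))
from scipy.spatial.transform import Rotation as Ro
s=arm.state();R=Ro.from_quat(s['tcp_rot']).as_matrix();print(R)
t=ray('top',(227.6,188),.069)
print(R.T@(np.array([t[0]-.06,t[1]+.01,.231])-s['position']))
print(cams.camera_model('wrist'))
E
```

```text
tab [0.58876266 0.16504643 0.069     ]
[0.68887555 0.19819264 0.062     ]
[0.67607946 0.10584252 0.062     ]
[0.4699257  0.22615938 0.062     ]
[0.45978995 0.13644868 0.062     ]
[[ 9.67966356e-01  2.51079328e-01 -5.52604272e-04]
 [ 2.51079892e-01 -9.67965141e-01  1.54080616e-03]
 [-1.48037098e-04 -1.63019634e-03 -9.99998660e-01]]
[ 5.55813487e-01 -7.11162828e-01  4.81037783e-04]
{'intrinsics': array([[337.58279959,   0.        , 275.46915035],
       [  0.        , 337.58279959, 208.63476745],
       [  0.        ,   0.        ,   1.        ]]), 'hand_eye': array([[-8.46552055e-05, -9.44455014e-01, -3.28640714e-01,
         8.49189180e-02],
       [ 9.99999960e-01,  8.82266805e-06, -2.82946729e-04,
         5.67710667e-04],
       [ 2.70129945e-04, -3.28640725e-01,  9.44454975e-01,
        -1.43492549e-01],
       [ 0.00000000e+00,  0.00000000e+00,  0.00000000e+00,
         1.00000000e+00]])}
```

Call:
{"op": "send_rows", "data": {
  "increments": [
    [[0.02,-0.025,0,0,0],[0.028,-0.0355,0,0,0],[0.028,-0.0355,0,0,0],[0.028,-0.0355,0,0,0],[0.028,-0.0355,0,0,0],[0.028,-0.0355,0,0,0],[0.028,-0.0355,0,0,0],[0.028,-0.0355,0,0,0]]
  ]
}}

```text
time_s: 0.9
position: [0.3101, -0.3325, 0.2312]
tcp_rot: [0.992, 0.126, -0.0, -0.0]
contact_force: [0.7, 0.4, -1.3]
grip_width: 0.002
finger_force: 0.0
```

Call:
{"op": "send_rows", "data": {
  "increments": [
    [[0.028,-0.0355,0,0,0],[0.028,-0.0355,0,0,0],[0.028,-0.0355,0,0,0],[0.028,-0.0355,0,0,0],[0.028,-0.0355,0,0,0],[0.028,-0.0355,0,0,0],[0.028,-0.0355,0,0,0],[0.028,-0.0355,0,0,0]]
  ]
}}

```text
time_s: 1.7
position: [0.4556, -0.0017, 0.2312]
tcp_rot: [0.992, 0.126, -0.0, 0.0]
contact_force: [0.2, -1.2, 0.4]
grip_width: 0.003
finger_force: 0.0
```

Call:
{"op": "send_rows", "data": {
  "increments": [
    [[0.028,-0.0355,0,0,0],[0.028,-0.0355,0,0,0],[0.028,-0.0355,0,0,0],[0.015,-0.02,0,0,0],[0,0,0,7.5,0],[0,0,0,7.5,0],[0,0,0,7,0],[0,0,0,0,0]]
  ]
}}

```text
time_s: 2.5
position: [0.5192, 0.144, 0.231]
tcp_rot: [0.998, -0.065, -0.0, 0.0]
contact_force: [0.5, 0.8, 0.2]
grip_width: 0.003
finger_force: 0.0
```

```bash
cat >>h.py <<'E'
from scipy.spatial.transform import Rotation as Ro
def wray(s,uv,z):
    m=cams.camera_model('wrist');R=Ro.from_quat(s['tcp_rot']).as_matrix();H=m['hand_eye']
    c=R@H[:3,3]+s['position'];d=R@H[:3,:3]@np.linalg.inv(m['intrinsics'])@np.array([uv[0],uv[1],1.]);return c+d*(z-c[2])/d[2]
E
python3 - <<'E'
from h import *
import pickle
s=arm.state();im=cams.capture('wrist');pickle.dump(s,open('s1.pkl','wb'))
R=Ro.from_quat(s['tcp_rot']).as_matrix();print(s['time_s'],s['position'],s['contact_force'],np.degrees(np.arctan2(R[1,0],R[0,0])),R[:,2])
cv2.imwrite('pics/w1.png',im[:,:,::-1])
E
```

```text
2.5 [0.51922149 0.14399703 0.23095098] [0.53534226 0.80438237 0.17332303] -7.507629239943439 [-6.65346908e-04 -3.99873745e-04 -9.99999699e-01]
```

View pics/w1.png

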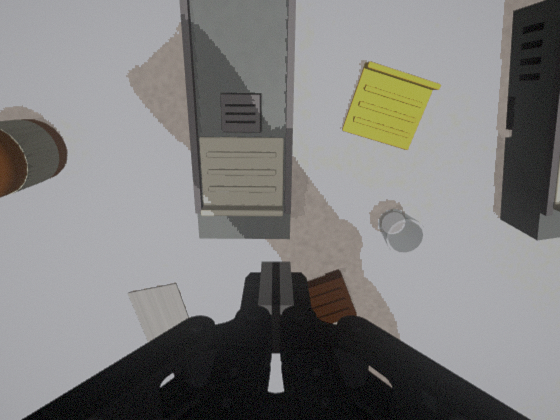

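The wrist view shows the tab pad at corners (220,93)-(262,132) and the lip's top front edge from about (201,213) to (284,215). The deck's front edge runs (200,238)-(291,238).

```bash
python3 - <<'E'
from h import *
import pickle
s=pickle.load(open('s1.pkl','rb'));R=Ro.from_quat(s['tcp_rot']).as_matrix()
def L(n,u,z):
    p=wray(s,u,z);print(n,p.round(4),(R.T@(p-s['position'])).round(4));return p
P=[L('tab',u,.069) for u in[(220,93),(261,93),(262,132),(222,133)]];m=np.mean(P,0);print('tabc',m,(R.T@(m-s['position'])))
P=[L('lip',u,.082) for u in[(201,214),(284,215)]];m=np.mean(P,0);print('lipc',m,R.T@(m-s['position']))
P=[L('front',u,.06) for u in[(200,238),(291,238)]];m=np.mean(P,0);print('frc',m,R.T@(m-s['position']))
for a,b in[((190,0),(199,210)),((295,0),(292,210))]:
  L('wall',a,.068);L('wall',b,.068)
E
```

```text
tab [0.6082 0.1796 0.069 ] [ 0.0836 -0.047   0.1619]
tab [0.6036 0.1449 0.069 ] [ 0.0836 -0.0119  0.1619]
tab [0.571  0.1487 0.069 ] [ 0.0509 -0.0115  0.1619]
tab [0.5748 0.1841 0.069 ] [ 0.05   -0.0471  0.1619]
tabc [0.58940162 0.16432186 0.069     ] [ 0.06702126 -0.02939847  0.16189611]
lip [0.5063 0.2145 0.082 ] [-0.0219 -0.0683  0.1489]
lip [0.4953 0.1387 0.082 ] [-0.0229  0.0083  0.149 ]
lipc [0.50083325 0.17658369 0.082     ] [-0.02239784 -0.02997674  0.14895014]
front [0.4736 0.2269 0.06  ] [-0.0559 -0.0763  0.1709]
front [0.4615 0.1352 0.06  ] [-0.056   0.0162  0.171 ]
frc [0.46755771 0.18104333 0.06      ] [-0.05595745 -0.03006107  0.17097049]
wall [0.6798 0.1905 0.068 ] [ 0.1532 -0.0671  0.1628]
wall [0.5059 0.2195 0.068 ] [-0.0229 -0.0732  0.1629]
wall [0.6689 0.1082 0.068 ] [0.1532 0.0159 0.1629]
wall [0.4942 0.1307 0.068 ] [-0.0229  0.0163  0.163 ]
```

Call:
{"op": "send_rows", "data": {
  "increments": [
    [[0.022,-0.01,0.01,0,0],[0.03,-0.013,0.03,0,0],[0.015,-0.0065,0.04,0,0],[0,0,0.04,0,0],[0,0,0.025,0,0],[0,0,0.01,0,0],[0,0,0,0,0]]
  ]
}}

```text
time_s: 3.25
position: [0.5889, 0.1642, 0.0751]
tcp_rot: [0.998, -0.064, -0.001, 0.0]
contact_force: [0.7, -0.3, -0.1]
grip_width: 0.001
finger_force: 0.0
```

Call:
{"op": "send_rows", "data": {
  "increments": [
    [[0,0,0.004,0,0],[0,0,0.003,0,0],[0,0,0.003,0,0],[0,0,0.002,0,0],[0,0,0.002,0,0],[0,0,0,0,0]]
  ]
}}

```text
time_s: 3.85
position: [0.5908, 0.1648, 0.0629]
tcp_rot: [0.998, -0.065, 0.001, -0.0]
contact_force: [1.9, 0.2, 4.0]
grip_width: -0.002
finger_force: 2.0
```

Call:
{"op": "send_rows", "data": {
  "increments": [
    [[0,0,0.001,0,0],[0,0,0.001,0,0],[0,0,0.001,0,0],[0,0,0,0,0],[0,0,0,0,0]]
  ]
}}

```text
time_s: 4.35
position: [0.5901, 0.1647, 0.0594]
tcp_rot: [0.998, -0.065, 0.0, -0.0]
contact_force: [3.1, 1.0, 5.3]
grip_width: -0.001
finger_force: 2.3
```

Call:
{"op": "send_rows", "data": {
  "increments": [
    [[0,0,0,0,0],[0,0,-0.02,0,0],[0,0,-0.04,0,0],[-0.02,0,-0.02,0,0],[-0.04,0,0,0,0],[-0.04,0,0,0,0],[-0.012,0,0,0,0],[0,0,0,0,0]]
  ]
}}

```text
time_s: 5.15
position: [0.4756, 0.1786, 0.1384]
tcp_rot: [0.998, -0.064, -0.002, 0.001]
contact_force: [0.8, -0.6, 0.3]
grip_width: -0.002
finger_force: 0.0
```

```bash
python3 - <<'E'
from h import *
import pickle
s=arm.state();im=cams.capture('wrist');pickle.dump(s,open('s2.pkl','wb'))
print(s['time_s'],s['position'],s['contact_force']);cv2.imwrite('pics/w2.png',im[:,:,::-1])
E
```

```text
5.15 [0.47559176 0.17861128 0.13840674] [ 0.8250287  -0.60398267  0.28786125]
```

View pics/w2.png

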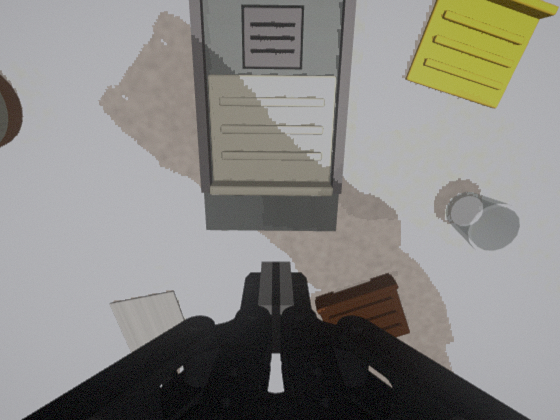

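The tab at (242-302, 5-69) now looks flush with the deck. The cover is still seated, with its lip front edge running (211,195)-(336,195).

```bash
python3 - <<'E'
from h import *
import pickle
s=pickle.load(open('s2.pkl','rb'));R=Ro.from_quat(s['tcp_rot']).as_matrix()
for n,us,z in[('tab60',[(242,5),(302,5),(302,68),(243,69)],.06),('lip',[(211,195),(334,195)],.082),('front',[(205,231),(337,231)],.06)]:
    P=np.array([R.T@(wray(s,u,z)-s['position']) for u in us]);print(n,P.mean(0).round(4),np.ptp(P,0).round(4))
E
```

```text
tab60 [ 0.115  -0.0014  0.078 ] [0.034  0.0358 0.0002]
lip [ 0.0245 -0.0014  0.0563] [0.0001 0.076  0.0002]
front [-0.009  -0.0027  0.0784] [0.0001 0.094  0.0003]
```

Call:
{"op": "send_rows", "data": {
  "increments": [
    [[-0.003,-0.0015,0.02,0,0],[0,0,0.03,0,0],[0,0,0.015,0,0],[0,0,0.005,0,0],[0,0,0,0,0],[0.007,0,0,0,0],[0.005,0,0,0,0]]
  ]
}}

```text
time_s: 5.9
position: [0.4895, 0.1796, 0.0702]
tcp_rot: [0.998, -0.065, 0.001, -0.0]
contact_force: [-1.0, 0.3, 0.4]
grip_width: 0.003
finger_force: 0.8
```

Call:
{"op": "send_rows", "data": {
  "increments": [
    [[0.004,0,0,0,0],[0.005,0,0,0,0],[0.005,0,0,0,0],[0.007,0,0,0,0],[0.007,0,0,0,0]]
  ]
}}

```text
time_s: 6.4
position: [0.5162, 0.1757, 0.0694]
tcp_rot: [0.998, -0.065, 0.0, 0.0]
contact_force: [-1.9, 0.3, 0.5]
grip_width: 0.005
finger_force: 0.8
```

Call:
{"op": "send_rows", "data": {
  "increments": [
    [[0.008,0,0,0,0],[0.01,0,0,0,0],[0.01,0,0,0,0],[0.01,0,0,0,0],[0.009,0,0,0,0],[0.007,0,0,0,0],[0.004,0,0,0,0],[0.002,0,0,0,0]]
  ]
}}

```text
time_s: 7.2
position: [0.5754, 0.1679, 0.0692]
tcp_rot: [0.998, -0.065, -0.0, 0.0]
contact_force: [-2.0, 0.4, 1.8]
grip_width: 0.005
finger_force: 0.9
```

Call:
{"op": "send_rows", "data": {
  "increments": [
    [[0.002,0,0,0,0],[0,0,0,0,0],[-0.01,0,0,0,0],[-0.02,0,-0.005,0,0],[-0.04,0,-0.03,0,0],[-0.02,0,-0.04,0,0],[0,0,-0.04,0,0],[0,0,0,0,0]]
  ]
}}

```text
time_s: 8.0
position: [0.4896, 0.1814, 0.1896]
tcp_rot: [0.998, -0.064, 0.005, -0.002]
contact_force: [0.2, -0.2, -0.1]
grip_width: 0.0
finger_force: 0.0
```

```bash
python3 - <<'E'
from h import *
import pickle
s=arm.state();im=cams.capture('wrist');pickle.dump(s,open('s3.pkl','wb'))
print(s['time_s'],s['position'],s['contact_force']);cv2.imwrite('pics/w3.png',im[:,:,::-1])
E
```

```text
8.0 [0.48958648 0.18143012 0.18962764] [ 0.24521022 -0.16415124 -0.12728536]
```

View pics/w3.png

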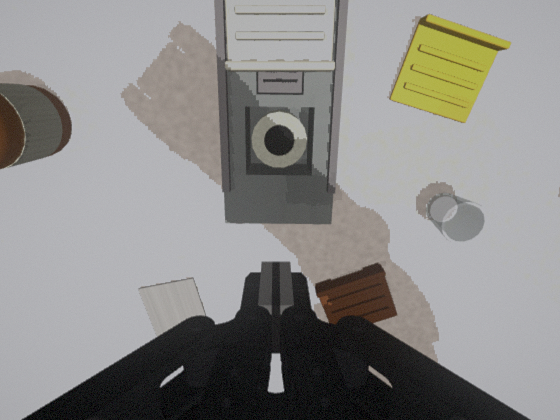

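The well is uncovered, centred at (279,140), and the lip front edge is now at row ~69, (226-335). I'll check how far the cover has travelled.

```bash
python3 - <<'E'
from h import *
import pickle
s=pickle.load(open('s3.pkl','rb'));R=Ro.from_quat(s['tcp_rot']).as_matrix()
f=lambda u,z:R.T@(wray(s,u,z)-s['position'])
l=(f((226,68),.082)+f((335,69),.082))/2;w=f((279,140),.06);fr=(f((225,222),.06)+f((332,222),.06))/2
print(l,w,fr,'cover x from front',l[0]+.035-(fr[0]+.07),'y off',l[1]-fr[1])
E
```

```text
[0.09989272 0.00391247 0.10851437] [0.04814999 0.00326476 0.13005336] [-0.02214591  0.00302749  0.12942308] cover x from front 0.08703862593537762 y off 0.0008849877036290338
```

The cover is at about 87 mm, within the 64-115 mm window. It is centred, and the tab is in and the arm is clear.

```bash
python3 -c "
from plant import hand_in
print(hand_in())"
```

```text
the job is handed in; nothing more can be done
None
```

I opened the ribbed box and handed the job in: its tab looks flush, and the cover lies on the rear deck about 87 mm along its guides, with the well uncovered. `hand_in()` gave no verdict, and I took no final overview picture to check the domed box and the bystanders.

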